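Change the tint paddle in the salon steriliser and hold the large one in the light

ROBOT

A 6-joint arm with a two-finger parallel gripper is mounted at the origin on the work surface. World frame = base frame: x ahead of the robot, y to its left, z up, the work surface at z = 0. Lengths are in m, angles in degrees, forces in N, time in s.
With the tool pointing down it reaches from about 0.3 to 0.85 m from the base axis. Payload 5.4 kg.
Tool frame: the origin (TCP) lies midway between the tips of the shut fingers; the grasp point (between the pads) lies 19 mm behind it; y points along the fingers, x is the direction in which the jaws open and shut, and the axes are right-handed (so a half turn about y gives the same grasp; the last joint's range is limited). The gripper opens to 85 mm and grips with 20 to 120 N. Pads are 22 mm wide; open, the fingers measure 114 mm over their backs; the gripper's body (76 mm by 85 mm) begins 54 mm behind the grasp point. The pads swing forward as they close: fully open they stand 13 mm farther back than shut.
Start: joints at [59.639, 9.076, 91.501, -0, 79.423, -12.038], TCP at [0.181, 0.546, 0.231] pointing down, gripper open.
Joint ranges: [-166.64, 166.64], [-54.1, 131.32], [10.49, 154.53], [-73.88, 253.88], [9.74, 151.15], [-171.62, 171.62]. Speed limits (degrees/s): [147.25, 147.25, 180, 180, 180, 180].

INTERFACE

Orientations are given as [roll, pitch, yaw] about the fixed x, y, z axes, in that order (R = Rz(yaw) Ry(pitch) Rx(roll)).
In Python, from plant import ctrl, gripper_open, grab, eyes, telemetry gives the robot as it stands. Calls block until the motion is done:
- ctrl.move_ptp(position, orientation): joint-space move of the TCP to a pose.
- ctrl.move_straight(position, frame=None, max_speed=0.15, max_force=None): straight line of the TCP; frame=None keeps the orientation; max_speed is the mean speed in m/s. With max_force (N) it stops when the force on the tool has changed by that much, and returns True; else False.
- ctrl.move_j(angles): joint-space move.
- gripper_open() and grab(grasp_force=None): open the fingers fully, or close them until they stop; grasp_force is the grip in N (None keeps the last).
- ctrl.hold(seconds).
- ctrl.solve_ik(position, orientation): joint angles nearest the present ones, or None.
- eyes.camera(name): name is "scene" or "top" or "wrist"; returns a dict with "frame" (384x512x3 uint8, blue, green, red), "z_map" (384x512 float32, m along the optical axis (not along the pixel's ray), 0 where there is no reading), "vfov" (degrees; the focal length in pixels is half the picture's height over the tangent of half this angle, whatever the lens; pixels are square), "cx", "cy" (the principal point, pixels), "k1" (the pictures are not rectified: a ray, as slopes to the right and down, at radius r is drawn at 1 + k1 r^2 times it, then the intrinsics apply), "extrinsics" (4x4, takes a point from camera to world coordinates). Camera axes: x right, y up, looking along -z (the intrinsics and any distortion apply to the point x, -y, -z); pixel columns grow to the right and rows downward; lengths in m; the calibration is good to about 2 mm. A picture is of the moment at which its call begins.
A pose or a line that the arm cannot do raises ctrl.Unreachable and nothing moves.
- ctrl.close_job(): hands the job in, once; it reports no verdict.
Readings, each from a call of its own:
- telemetry.current_clock(): time.
- telemetry.current_qpos(): joint angles.
- telemetry.current_qvel(): joint speeds.
- telemetry.current_joint_efforts(): joint torques, N m.
- telemetry.current_tcp_pos(): TCP position.
- telemetry.current_eef_rot(): TCP orientation.
- telemetry.current_ft_force(): force on the tool from outside, world axes, zero at the start.
- telemetry.current_wrist_torque(): the same for the moment, N m.
- telemetry.current_width(): finger opening in m.
Only numpy, scipy, OpenCV 4.12 (cv2) and the standard library are available. Lean on these libraries where they do the work, as an engineer would, in place of code of your own. Each camera call takes 0.05 s, during which the arm holds its last target.

TASK

The small tint paddle in the steriliser is done: stand it in the wooden stand whose pocket matches its size and let go. Then take the large paddle from the grey wash stand, lower it through the steriliser's slot without forcing it, and finish while still holding it upright there, its purple band level with the top of the blue lips, hanging in your grip clear of the bottom. Leave the bowl, bottle and brush alone.

Things in the scene. Friction and masses are not known exactly. Their poses are not given: they have to be found in the camera images.
- small_paddle_center (a point): Centre (half-way up) of the small tint paddle: loose, teal, flat, 170 mm tall, 10 mm thick (its x) throughout; z points from foot to handle top, foot 85 mm below this point. It starts standing loosely in the steriliser's slot, its faces along the slot, its top 58 mm above the blue lips. Can be pinched across its thickness, some 60 mm above this point.
- large_paddle_center (a point): Centre (half-way up) of the large tint paddle, like the small one: loose, teal, 200 mm tall, 10 mm thick (its x) throughout; z points from foot to handle top, foot 100 mm below this point. It starts standing in the grey wash stand, its foot 6 mm above the table. Can be pinched across its thickness, some 60 mm above this point.
- large_band (a point): Middle of the large paddle's purple band (12 mm high), on its axis, 86 mm above its foot and 14 mm below its centre; axes as the paddle's.
- slot (a point): Middle of the slot's mouth, level with the top of the blue flared lips, 118 mm above the table. The slot through the lid is 46 mm long (y) and 12 mm wide (x), 2 mm more than the large paddle's blade each way. The lips rise 8 mm above the lid and open out by 6 mm on every side. Hollow below; inner floor 112 mm below this point. z is up.
- small_pocket (a point): Middle of the pocket's mouth on the wooden stand for small paddles: a fixed block 56 mm (x) by 80 mm (y), 56 mm high. Pocket 18 mm (x) by 36 mm (y), 50 mm deep with a flat floor; this point is at the block's top. z is up. A small paddle stood in it may lean a little.
- large_pocket (a point): The same for the look-alike wooden stand for large paddles: same block, pocket 18 mm (x) by 52 mm (y), 50 mm deep. Stays empty. The two wooden stands may change places.
- wash_pocket (a point): Middle of the pocket's mouth on the fixed grey wash stand in which the large paddle starts: block 56 by 80 mm, 56 mm high, pocket 18 mm (x) by 52 mm (y), 50 mm deep.
- steriliser: The fixed white steriliser box, 110 mm (x) by 130 mm (y), lid top 110 mm above the table, lid 8 mm thick, violet floor inside; origin at the middle of its underside, same axes as the slot.
- small_paddle: The small paddle, about 50 g; origin at the middle of its flat foot. From the foot up: blade 30 mm wide (y) for 60 mm, purple band of the same section for 12 mm, handle 22 mm wide for 98 mm.
- large_paddle: The large paddle, about 80 g; origin at the middle of its flat foot. From the foot up: blade 44 mm wide (y) for 80 mm, purple band of the same section for 12 mm, handle 22 mm wide for 108 mm.
- bowl_rim (a point): Centre of the rim of the brown see-through bowl (116 mm across, 60 mm high) standing on the blue scale, about 100 mm above the table. Bystander.
- bottle: Dark violet colour bottle, 68 mm across, 200 mm tall; origin under its foot. Bystander.
- brush_grip (a point): Middle of the handle of the pale-handled tint brush lying flat beyond the steriliser. Bystander.

How it is judged (in metres and radians):
On the way, in this order (a step that is already met when the one before it is completed fails the run):
1. the small paddle stands in the small wooden stand's pocket, let go (horizontal distance between small_paddle_center and small_pocket below 0.025 m and z of small_paddle_center in the frame of small_pocket between 0.027 and 0.043 m and angle between small_paddle_center's own z axis and vertical below 0.3 rad and contact force between the fingers and small_paddle below 0.1 N), for 0.3 s.
2. the large paddle is held in the slot, its band level with the lips (all of step 1 and horizontal distance between large_band and slot below 0.006 m and z of large_band in the frame of slot between -0.012 and 0.012 m and angle between large_paddle_center's own z axis and vertical below 0.12 rad and contact force between the fingers and large_paddle above 2 N and linear speed of large_paddle below 0.03 m/s and contact force between large_paddle and steriliser below 6 N), for 0.5 s.
At the end, for the whole second after the job is handed in: Small paddle down in the small pocket (within 25 mm, tilt < 0.3 rad), untouched. Large paddle gripped (> 2 N), still, tilt < 0.12 rad, band within 6 mm of the slot's middle from above and 12 mm of the lips' height, bearing on the steriliser with < 6 N (all of step 2); the arm keeps its last pose, push and grip.
It fails at once if the bowl is moved by more than 30 mm (distance of bowl_rim from where it was at the start of the episode above 0.03 m).
It fails at once if the bottle is moved by more than 30 mm (distance of bottle from where it was at the start of the episode above 0.03 m).
It fails at once if the tint brush is moved by more than 30 mm (distance of brush_grip from where it was at the start of the episode above 0.03 m).
It fails at once if the large paddle is forced against the steriliser (over 40 N) (contact force between large_paddle and steriliser above 40 N).
It also fails if it takes over 72 s, if anything falls off the work surface, if the arm or the gripper's body presses on something with over 40 N, if the wrist force passes 120 N, or if a joint passes its speed limit or range.

## Working session

There is one attempt and no reset: what is moved stays moved. The work goes in short steps, each a Python script; the robot and the scene stay as the last script left them, time stands still between calls to the robot, and variables do not carry over. Pictures are saved under pics/ and viewed, and the job is handed in when it is done.

```bash
ls; mkdir -p pics; python3 - <<'E'
from plant import ctrl, eyes, telemetry
import cv2,numpy as np
for n in ["scene","top","wrist"]:
    c=eyes.camera(n); cv2.imwrite(f"pics/{n}0.png",c["frame"]); 
    np.savez(f"{n}0.npz",**c)
    print(n,c["vfov"],c["cx"],c["cy"],c["k1"],np.round(c["extrinsics"],3).tolist())
print(telemetry.current_clock(),telemetry.current_tcp_pos(),telemetry.current_eef_rot(),telemetry.current_width())
E
```

```text
pics
scene 50.12849115988293 255.73793711756161 187.24100643040123 -0.03462433224702011 [[-0.017, -0.785, 0.619, 1.182], [1.0, -0.013, 0.011, -0.067], [-0.001, 0.619, 0.786, 0.816], [0.0, 0.0, 0.0, 1.0]]
top 51.68930482508216 258.8675676244994 190.1501389157982 -0.08718764731160408 [[-0.013, 0.995, -0.102, 0.52], [-1.0, -0.012, 0.006, -0.04], [0.005, 0.102, 0.995, 1.107], [0.0, 0.0, 0.0, 1.0]]
wrist 67.14079886426201 251.79805526655096 190.3155215675507 -0.06738924804837315 [[0.315, -0.897, -0.311, 0.098], [0.949, 0.297, 0.105, 0.572], [-0.002, -0.328, 0.945, 0.374], [0.0, 0.0, 0.0, 1.0]]
0.15 [0.18053327 0.5454217  0.23051314] [-8.99817729e+01  8.50063002e-02  7.16787239e+01] 0.08528725221569936
```

View pics/top0.png

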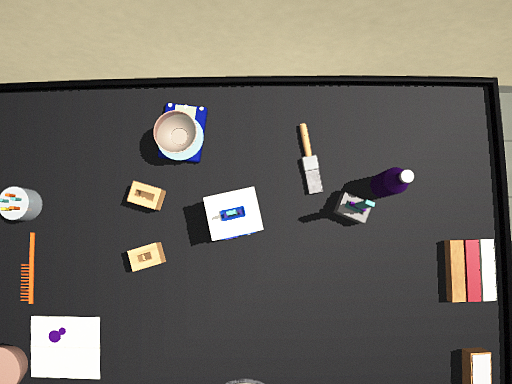

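View pics/scene0.png

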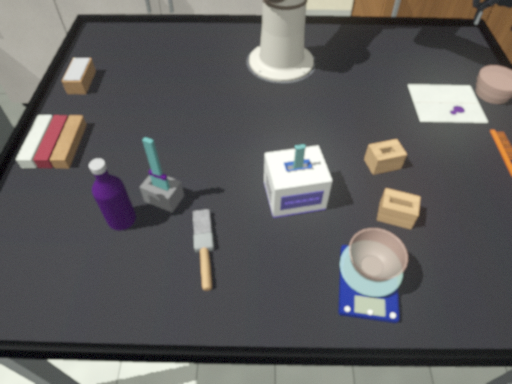

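View pics/wrist0.png

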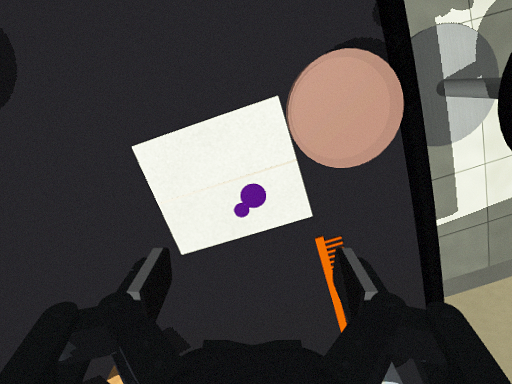

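The top picture shows wooden stands at about (146,195) and (146,257), the steriliser at (233,214), the wash stand with the paddle at (353,207), the bottle at (392,182) and the bowl at (178,135). I'll zoom in and measure these.

```bash
cat > h.py <<'E'
import numpy as np, cv2
def K(c):
    f=192/np.tan(np.radians(c["vfov"])/2); return np.array([[f,0,c["cx"]],[0,f,c["cy"]],[0,0,1.]])
def D(c): return np.array([float(c["k1"]),0,0,0,0])
def slopes(c,px):
    px=np.asarray(px,float).reshape(-1,1,2)
    return cv2.undistortPoints(px,K(c),D(c)).reshape(-1,2)
def deproj(c,px,z=None):
    s=slopes(c,px); px=np.asarray(px).reshape(-1,2)
    if z is None: z=c["z_map"][px[:,1].astype(int),px[:,0].astype(int)]
    p=np.c_[s[:,0]*z,-s[:,1]*z,-np.ones(len(s))*z]
    E=c["extrinsics"]; return p@E[:3,:3].T+E[:3,3]
def onplane(c,px,h):
    s=slopes(c,px);E=c["extrinsics"]
    d=np.c_[s[:,0],-s[:,1],-np.ones(len(s))]@E[:3,:3].T
    return E[:3,3]+d*((h-E[2,3])/d[:,2])[:,None]
def proj(c,P):
    E=c["extrinsics"];p=(np.atleast_2d(P)-E[:3,3])@E[:3,:3]
    q=np.c_[p[:,0],-p[:,1],-p[:,2]]
    return cv2.projectPoints(q,np.zeros(3),np.zeros(3),K(c),D(c))[0].reshape(-1,2)
def cloud(c):
    v,u=np.mgrid[0:384,0:512]; px=np.c_[u.ravel(),v.ravel()]
    return deproj(c,px).reshape(384,512,3)
E
python3 - <<'E'
from h import *
c=dict(np.load("top0.npz"));P=cloud(c)
np.set_printoptions(precision=4,suppress=True)
print("table z",P[300,250],P[60,300])
for n,(u0,v0,u1,v1),h in [("A",(115,170,180,220),.056),("B",(115,230,180,285),.056),("ster",(190,175,275,250),.11),("wash",(320,180,385,235),.056)]:
    q=P[v0:v1,u0:u1]; m=abs(q[...,2]-h)<.006
    if n=="wash": pass
    pts=q[m][:,:2].astype(np.float32)
    vv,uu=np.nonzero(m)
    print(n,m.sum(),np.median(q[m][:,2]),cv2.minAreaRect(pts))
f=c["frame"]
a=cv2.resize(f[170:285,110:280],None,fx=4.5,fy=4.5,interpolation=cv2.INTER_CUBIC);cv2.imwrite("pics/z1.png",a[:600,:800])
b=cv2.resize(f[160:240,310:420],None,fx=7,fy=7,interpolation=cv2.INTER_CUBIC);cv2.imwrite("pics/z2.png",b[:600,:800])
E
```

```text
table z [ 0.3297 -0.0184 -0.0009] [ 1.2057 -0.2234 -0.4225]
A 494 0.05651224819735012 ((0.6179643869400024, 0.26156821846961975), (0.080263152718544, 0.05616486445069313), 72.70083618164062)
B 569 0.05645718464098315 ((0.4542804956436157, 0.2599250078201294), (0.05706460401415825, 0.08132099360227585), 16.349225997924805)
ster 2057 0.1106118713482157 ((0.5636534094810486, 0.021692082285881042), (0.11045271903276443, 0.1303311586380005), 11.795300483703613)
wash 440 0.05636267844858389 ((0.6009992957115173, -0.3183353543281555), (0.08855146914720535, 0.12979038059711456), 52.120849609375)
```

View pics/z1.png

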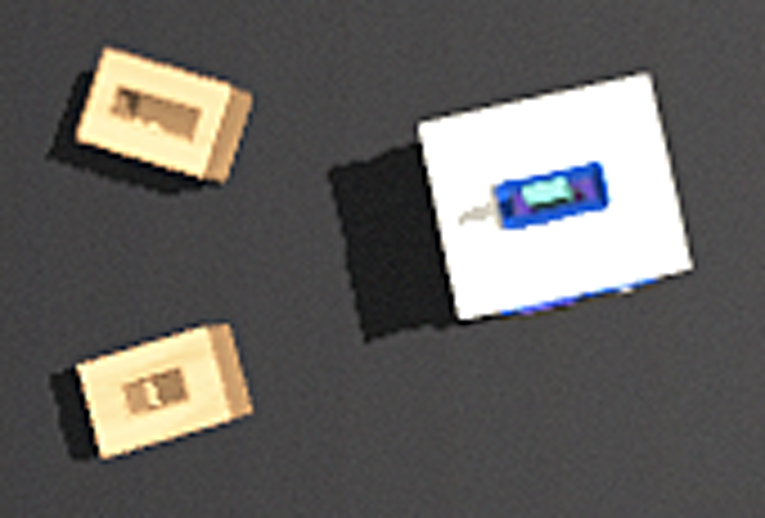

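View pics/z2.png

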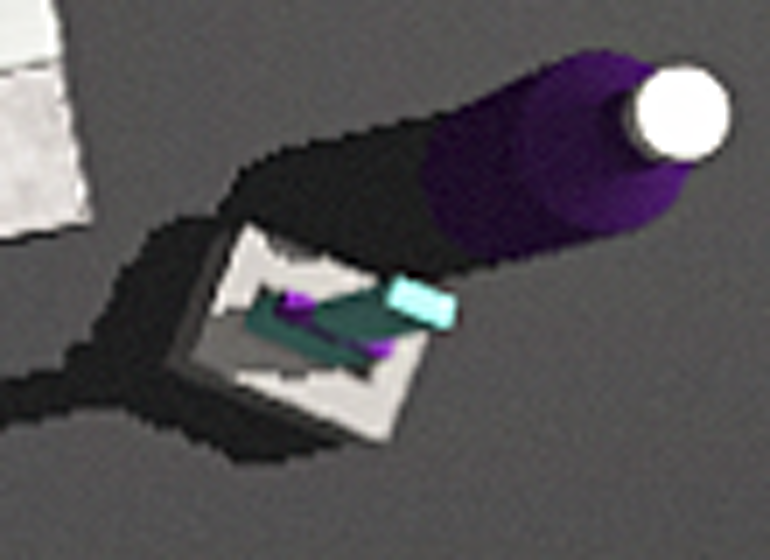

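```bash
python3 - <<'E'
from h import *
np.set_printoptions(precision=4,suppress=True)
T=dict(np.load("top0.npz"));S=dict(np.load("scene0.npz"))
P=cloud(T)
m=np.zeros((384,512),np.uint8); m[185:228,330:378]=1
m&=(abs(P[...,2]-.056)<.005).astype(np.uint8)
n,l,st,ce=cv2.connectedComponentsWithStats(m); i=1+np.argmax(st[1:,4]); 
pts=P[l==i][:,:2].astype(np.float32); print("wash",len(pts),cv2.minAreaRect(pts))
m=(P[...,2]>.19)&(P[...,2]<.215); m[:, :]&=True
for nme,cam in (("top",T),("scene",S)):
    hsv=cv2.cvtColor(cam["frame"],cv2.COLOR_BGR2HSV); Q=cloud(cam)
    teal=cv2.inRange(hsv,(80,60,40),(98,255,255)); pur=cv2.inRange(hsv,(130,100,50),(155,255,255)); blue=cv2.inRange(hsv,(105,150,80),(128,255,255))
    for k,mask in (("teal",teal),("pur",pur),("blue",blue)):
        n,l,st,ce=cv2.connectedComponentsWithStats(mask)
        for i in range(1,n):
            if st[i,4]>12:
                q=Q[l==i]; q=q[np.isfinite(q).all(1)]
                print(nme,k,st[i],"mean",q.mean(0),"zrange",q[:,2].min(),q[:,2].max(), "top pts", q[q[:,2]>q[:,2].max()-.008].mean(0))
# bottle cap
print("bottle cap",deproj(T,[[407,176]]))
c=T
for h in (.118,): print("slot via px",onplane(c,[[232.7,213.3]],h))
# lip top points
q=P[190:240,205:262]; mm=(abs(q[...,2]-.118)<.004)
print(mm.sum(),cv2.minAreaRect(q[mm][:,:2].astype(np.float32)))
mt=abs(q[...,2]-.176)<.006; print("small top",mt.sum(),q[mt].mean(0),cv2.minAreaRect(q[mt][:,:2].astype(np.float32)))
q=P[185:228,330:385]; mt=abs(q[...,2]-.206)<.006; print("large top",mt.sum(),q[mt].mean(0),cv2.minAreaRect(q[mt][:,:2].astype(np.float32)))
E
```

```text
wash 399 ((0.5770437717437744, -0.30155134201049805), (0.08249444514513016, 0.05639561638236046), 66.39532470703125)
top teal [ 11 197  11   4  30] mean [0.6091 0.6    0.0921] zrange 0.07481782901959 0.10433997580644006 top pts [0.6099 0.6024 0.1006]
top teal [  0 199   9   3  22] mean [0.6053 0.6346 0.0915] zrange 0.0702716577277156 0.10330627722123631 top pts [0.6052 0.6355 0.0998]
top teal [355 199  20   9 102] mean [ 0.5811 -0.3031  0.1474] zrange -0.003683166595626952 0.2091202170124583 top pts [ 0.5781 -0.2972  0.2056]
top teal [345 202  17  10  56] mean [ 0.5778 -0.2927  0.0601] zrange 0.03334408798590083 0.08528122005064098 top pts [ 0.5782 -0.2916  0.0824]
top teal [226 209  11   7  46] mean [0.5642 0.0211 0.163 ] zrange 0.1073719330120404 0.17939669059958285 top pts [0.5632 0.0222 0.1757]
top pur [384 167  25  27 344] mean [ 0.6378 -0.383   0.1404] zrange -0.0031012086938300154 1.1073985807602673 top pts [ 0.5196 -0.0397  1.1074]
top pur [350 202   5   5  20] mean [ 0.5849 -0.2849  0.0987] zrange 0.09336573321220776 0.10244438282384727 top pts [ 0.5847 -0.2851  0.099 ]
top 
[... 1921 characters left out ...]
nge 0.016078574130685364 0.02280495314361275 top pts [0.7228 0.1176 0.0195]
scene blue [339 276  60  46 720] mean [0.851  0.1467 0.0222] zrange 0.007580773162877974 0.8155471074163533 top pts [ 1.1824 -0.0668  0.8155]
bottle cap [[ 0.6418 -0.3938  0.198 ]]
slot via px [[0.5638 0.0201 0.118 ]]
198 ((0.5637218356132507, 0.021408841013908386), (0.10503222793340683, 0.12729115784168243), 10.899734497070312)
small top 41 [0.5631 0.0226 0.1758] ((0.5631997585296631, 0.022462032735347748), (0.009778371080756187, 0.021665433421730995), 10.8956298828125)
large top 42 [ 0.5785 -0.2985  0.2057] ((0.5784353613853455, -0.30024245381355286), (0.021416882053017616, 0.009540732949972153), 68.43498229980469)
```

```bash
python3 - <<'E'
from plant import ctrl, eyes, telemetry
from h import *
np.set_printoptions(precision=4,suppress=True)
for n,p,y in (("slot",(.5635,.0215,.32),11.5),("B",(.4543,.26,.32),16.35),("wash",(.578,-.3,.32),-23.6)):
    for a in (0,180): print(n,a,ctrl.solve_ik(p,[-90,0,y+a]))
E
```

```text
slot 0 [-10.0911   4.8851  86.1311   0.      88.9838 -21.5911]
slot 180 [-10.0911   4.8851  86.1311  -0.      88.9838 158.4089]
B 0 [16.541  -1.2633 92.4241  0.     88.8392  0.191 ]
B 180 None
wash 0 [-38.0404  18.1679  70.8805   0.      90.9517 -14.4404]
wash 180 [-38.0404  18.1679  70.8805  -0.      90.9517 165.5596]
```

```bash
python3 - <<'E'
from plant import ctrl, eyes, telemetry
from h import *
ctrl.move_ptp((.5635,.0215,.25),[-90,0,11.5])
ctrl.hold(.2)
c=eyes.camera("wrist"); cv2.imwrite("pics/w1.png",c["frame"]); np.savez("w1.npz",**c)
print(telemetry.current_clock(),telemetry.current_tcp_pos(),telemetry.current_eef_rot(),telemetry.current_ft_force())
E
```

```text
2.7167 [0.56347959 0.02198458 0.25000652] [-8.99979414e+01 -1.29832959e-03  1.15485672e+01] [0.23533663 0.19472577 0.13921718]
```

View pics/w1.png

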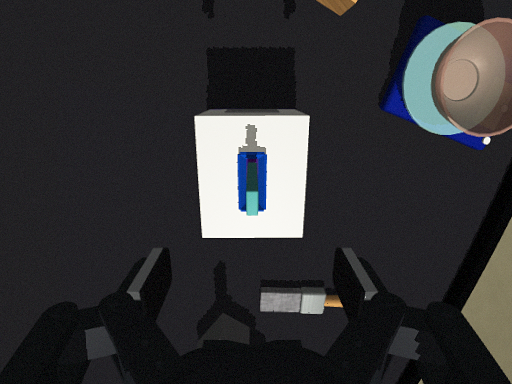

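The wrist picture shows the lid, with the blue lips at about (252,182) and the paddle top at (252,203). I'll measure these precisely.

```bash
python3 - <<'E'
from h import *
np.set_printoptions(precision=4,suppress=True)
c=dict(np.load("w1.npz"));P=cloud(c)
hsv=cv2.cvtColor(c["frame"],cv2.COLOR_BGR2HSV)
roi=np.zeros((384,512),bool);roi[100:245,185:320]=1
for n,h in (("lid",.11),("small top",.176)):
    m=roi&(abs(P[...,2]-h)<.004); q=P[m]
    print(n,m.sum(),np.median(q[:,2]),cv2.minAreaRect(q[:,:2].astype(np.float32)))
# blue region outline on plane lip top
m=cv2.inRange(hsv,(105,150,60),(128,255,255)); m[:140]=0;m[225:]=0;m[:,:225]=0;m[:,280:]=0
v,u=np.nonzero(m); q=onplane(c,np.c_[u,v],.118)
print("lips",len(u),cv2.minAreaRect(q[:,:2].astype(np.float32)), u.min(),u.max(),v.min(),v.max())
# teal column profile
t=cv2.inRange(hsv,(80,60,30),(100,255,255))
for v in range(150,218,6):
    u=np.nonzero(t[v,235:272])[0]+235
    if len(u): print(v,u.min(),u.max(),P[v,252])
a=cv2.resize(c["frame"][100:245,185:325],None,fx=4,fy=4,interpolation=cv2.INTER_CUBIC);cv2.imwrite("pics/w1z.png",a)
E
```

```text
lid 11721 0.11084958997512673 ((0.5617448091506958, 0.01926238089799881), (0.1107935681939125, 0.13099262118339539), 11.688155174255371)
small top 319 0.1766710896790352 ((0.5614721775054932, 0.02074625715613365), (0.009008534252643585, 0.02216579020023346), 11.302982330322266)
lips 1023 ((0.5618913173675537, 0.0200518649071455), (0.027704540640115738, 0.060882944613695145), 10.93206787109375) 238 266 152 210
168 248 256 [0.5598 0.0312 0.1063]
174 247 256 [0.5598 0.031  0.128 ]
180 247 256 [0.5597 0.0315 0.1491]
186 247 257 [0.5596 0.0317 0.1665]
192 246 257 [0.56   0.0299 0.1763]
198 246 257 [0.5609 0.0252 0.1771]
204 246 258 [0.5619 0.0203 0.1773]
210 246 257 [0.563  0.0148 0.1766]
```

View pics/w1z.png

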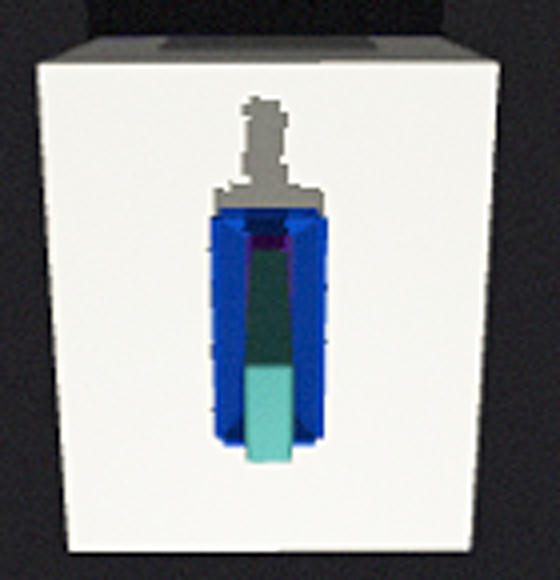

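```bash
python3 - <<'E'
from plant import ctrl, eyes, telemetry, grab
from h import *
np.set_printoptions(precision=4,suppress=True)
ctrl.move_straight((.5623,.0217,.25),[-90,0,11.5])
r=ctrl.move_straight((.5623,.0217,.134),max_force=8)
f0=telemetry.current_ft_force()
print(r,telemetry.current_tcp_pos(),f0)
grab(30); ctrl.hold(.3)
print(telemetry.current_width(),telemetry.current_ft_force()-f0,telemetry.current_clock())
r=ctrl.move_straight((.5623,.0217,.34),max_speed=.12,max_force=10); ctrl.hold(.2)
print(r,telemetry.current_width(),telemetry.current_tcp_pos(),telemetry.current_clock())
for n in("scene","top","wrist"):
    c=eyes.camera(n); cv2.imwrite(f"pics/{n}2.png",c["frame"]); np.savez(f"{n}2.npz",**c)
E
python3 -c "
import cv2,numpy as np
a=cv2.imread('pics/scene2.png')[60:230,200:400];b=cv2.imread('pics/wrist2.png')
cv2.imwrite('pics/m2.png',np.hstack([cv2.resize(a,(400,340)),cv2.resize(b,(400,340))]))"
```

```text
False [0.5631 0.0216 0.1351] [ 0.5833 -0.9619  0.9705]
0.010007678444017839 [-0.4824  0.5266  0.1269] 4.8667
False 0.009547938401769405 [0.5621 0.0217 0.3396] 6.9333
```

View pics/m2.png

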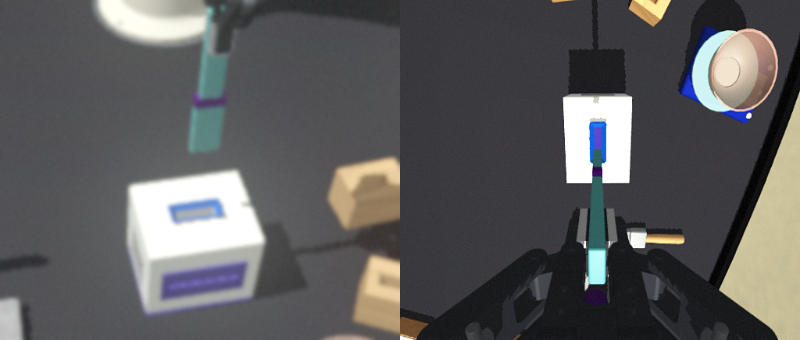

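The paddle is gripped and out of the slot. Next I'll measure how it hangs in the grip and refine the slot from the empty lips.

```bash
cat >> h.py <<'E'
def axis_prof(c,roi,yaw,org):
    """teal/purple points, expressed in frame of paddle yaw about org; per-height mid"""
    u0,v0,u1,v1=roi; Q=cloud(c); hsv=cv2.cvtColor(c["frame"],cv2.COLOR_BGR2HSV)
    m=cv2.inRange(hsv,(78,50,25),(102,255,255))|cv2.inRange(hsv,(128,80,25),(160,255,255))
    r=np.zeros_like(m); r[v0:v1,u0:u1]=1; m=(m>0)&(r>0)
    q=Q[m]-np.array([org[0],org[1],0]); a=np.radians(yaw)
    x=q[:,0]*np.cos(a)+q[:,1]*np.sin(a); y=-q[:,0]*np.sin(a)+q[:,1]*np.cos(a)
    ok=(abs(x)<.04)&(abs(y)<.06); return np.c_[x,y,q[:,2]][ok]
def show(p,step=.01):
    for z in np.arange(np.floor(p[:,2].min()*100)/100,p[:,2].max(),step):
        s=p[(p[:,2]>=z)&(p[:,2]<z+step)]
        if len(s)>5: print("z%.3f n%d x %.4f y %.4f..%.4f mid %.4f"%(z+step/2,len(s),np.median(s[:,0]),s[:,1].min(),s[:,1].max(),(s[:,1].min()+s[:,1].max())/2))
E
python3 - <<'E'
from h import *
np.set_printoptions(precision=4,suppress=True)
S=dict(np.load("scene2.npz"));W=dict(np.load("wrist2.npz"));T=dict(np.load("top2.npz"))
print("scene");show(axis_prof(S,(270,55,330,145),11.5,(.5623,.0217)))
print("wrist");show(axis_prof(W,(215,100,290,345),11.5,(.5623,.0217)),.01)
for n,c,roi in (("top",T,(215,200,252,230)),("wrist",W,(230,125,275,190))):
    hsv=cv2.cvtColor(c["frame"],cv2.COLOR_BGR2HSV);m=cv2.inRange(hsv,(100,120,50),(128,255,255))
    r=np.zeros_like(m);r[roi[1]:roi[3],roi[0]:roi[2]]=1;m=m&(r*255)
    v,u=np.nonzero(m);q=onplane(c,np.c_[u,v],.118);print(n,len(u),cv2.minAreaRect(q[:,:2].astype(np.float32)))
P=cloud(T);q=P[175:250,190:275];m=abs(q[...,2]-.11)<.005;print(cv2.minAreaRect(q[m][:,:2].astype(np.float32)))
E
```

```text
scene
z0.215 n39 x 0.0045 y -0.0194..0.0102 mid -0.0046
z0.225 n54 x 0.0046 y -0.0198..0.0106 mid -0.0046
z0.235 n57 x 0.0044 y -0.0196..0.0112 mid -0.0042
z0.245 n53 x 0.0043 y -0.0195..0.0099 mid -0.0048
z0.255 n60 x 0.0043 y -0.0193..0.0111 mid -0.0041
z0.265 n56 x 0.0046 y -0.0187..0.0110 mid -0.0039
z0.275 n42 x 0.0045 y -0.0192..0.0105 mid -0.0043
z0.285 n47 x 0.0044 y -0.0192..0.0109 mid -0.0042
z0.295 n50 x 0.0042 y -0.0153..0.0071 mid -0.0041
z0.305 n46 x 0.0044 y -0.0151..0.0063 mid -0.0044
z0.315 n54 x 0.0043 y -0.0153..0.0063 mid -0.0045
z0.325 n54 x 0.0039 y -0.0150..0.0059 mid -0.0046
z0.335 n28 x 0.0041 y -0.0149..0.0064 mid -0.0042
z0.345 n10 x 0.0013 y -0.0148..-0.0132 mid -0.0140
z0.355 n7 x 0.0023 y -0.0148..-0.0138 mid -0.0143
z0.375 n8 x 0.0017 y -0.0149..-0.0090 mid -0.0120
z0.385 n14 x 0.0018 y -0.0162..0.0013 mid -0.0075
wrist
z0.215 n17 x -0.0019 y 0.0137..0.0142 mid 0.0140
z0.225 n23 x -0.0019 y 0.0132..0.0142 mid 0.0137
z0.235 n39 x -0.0019 y 0.0136..0.0144 mid 0.0140
z0.245 n34 x -0.0019 y 0.0134..0.0143 mid 0.0139
z0.255 n37 x -0.0019 y 0.0134..0.0143 mid
[... 925 characters left out ...]
 File "h.py", line 14, in onplane
    s=slopes(c,px);E=c["extrinsics"]
  File "h.py", line 7, in slopes
    return cv2.undistortPoints(px,K(c),D(c)).reshape(-1,2)
           ~~~~~~~~~~~~~~~~~~~^^^^^^^^^^^^^^
cv2.error: OpenCV(4.12.0) /io/opencv/modules/calib3d/src/undistort.dispatch.cpp:347: error: (-215:Assertion failed) CV_IS_MAT(_src) && CV_IS_MAT(_dst) && (_src->rows == 1 || _src->cols == 1) && (_dst->rows == 1 || _dst->cols == 1) && _src->cols + _src->rows - 1 == _dst->rows + _dst->cols - 1 && (CV_MAT_TYPE(_src->type) == CV_32FC2 || CV_MAT_TYPE(_src->type) == CV_64FC2) && (CV_MAT_TYPE(_dst->type) == CV_32FC2 || CV_MAT_TYPE(_dst->type) == CV_64FC2) in function 'cvUndistortPointsInternal'
```

```bash
python3 - <<'E'
from plant import ctrl, eyes, telemetry, grab
from h import *
np.set_printoptions(precision=4,suppress=True)
ctrl.move_ptp((.4543,.2599,.30),[-90,0,16.35]); ctrl.hold(.2)
print(telemetry.current_tcp_pos(),telemetry.current_clock(),telemetry.current_width())
c=eyes.camera("wrist"); cv2.imwrite("pics/w3.png",c["frame"]); np.savez("w3.npz",**c)
P=cloud(c); m=(abs(P[...,2]-.056)<.004)
n,l,st,ce=cv2.connectedComponentsWithStats(m.astype(np.uint8))
for i in range(1,n):
    if st[i,4]>300: q=P[l==i]; print(st[i],np.median(q[:,2]),cv2.minAreaRect(q[:,:2].astype(np.float32)))
p=axis_prof(c,(200,100,310,345),16.35,telemetry.current_tcp_pos()); show(p[p[:,2]>.15],.02)
E
```

```text
[0.4552 0.2589 0.3002] 8.3167 0.009624647633020551
[ 230  126   43   59 1899] 0.05683910698809874 ((0.4518194794654846, 0.25840964913368225), (0.05619267001748085, 0.08087567239999771), 15.608234405517578)
[ 330  152   66   67 1754] 0.056807002346551144 ((0.6170194745063782, 0.26074737310409546), (0.08100856840610504, 0.05822787433862686), 72.05833435058594)
[413 252  39  33 448] 0.0557588180462561 ((0.7936574220657349, 0.16013984382152557), (0.07260792702436447, 0.039023444056510925), 61.983985900878906)
z0.180 n43 x -0.0016 y 0.0134..0.0144 mid 0.0139
z0.200 n60 x -0.0016 y 0.0134..0.0142 mid 0.0138
z0.220 n83 x -0.0017 y 0.0133..0.0144 mid 0.0138
z0.240 n169 x -0.0017 y 0.0090..0.0144 mid 0.0117
z0.260 n155 x -0.0017 y 0.0086..0.0107 mid 0.0097
z0.280 n217 x -0.0024 y 0.0081..0.0107 mid 0.0094
z0.300 n312 x -0.0018 y 0.0071..0.0117 mid 0.0094
z0.320 n495 x -0.0018 y 0.0066..0.0121 mid 0.0094
z0.340 n1315 x -0.0018 y -0.0114..0.0148 mid 0.0017
z0.360 n140 x 0.0066 y -0.0075..0.0184 mid 0.0055
z0.380 n188 x 0.0050 y 0.0095..0.0186 mid 0.0141
```

View pics/w3.png

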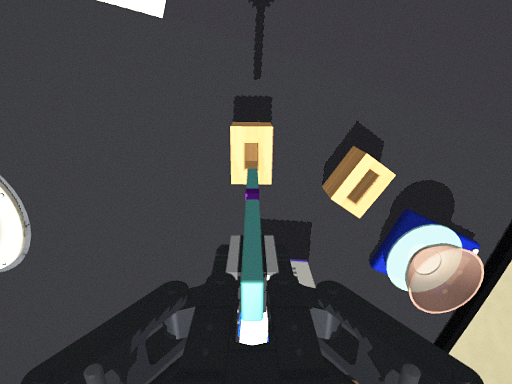

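```bash
python3 - <<'E'
from plant import ctrl, eyes, telemetry, grab, gripper_open
from h import *
np.set_printoptions(precision=4,suppress=True)
ctrl.move_straight((.4537,.2597,.22),[-90,0,16])
r=ctrl.move_straight((.4537,.2597,.1365),max_speed=.06,max_force=6)
print(r,telemetry.current_tcp_pos(),telemetry.current_clock(),telemetry.current_ft_force())
for n in("scene","wrist"):
    c=eyes.camera(n); cv2.imwrite(f"pics/{n}4.png",c["frame"])
E
python3 -c "
import cv2,numpy as np
a=cv2.imread('pics/scene4.png')[60:230,300:500];b=cv2.imread('pics/wrist4.png')
cv2.imwrite('pics/m4.png',np.hstack([cv2.resize(a,(400,340)),cv2.resize(b,(400,340))]))"
```

```text
False [0.454  0.2598 0.137 ] 10.5917 [-0.0728 -0.383  -0.3328]
```

View pics/m4.png

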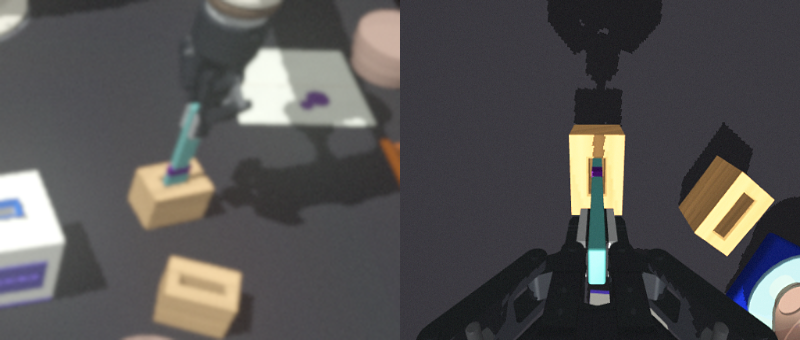

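The paddle is down in the small pocket without contact, so I'll release it and go to the wash stand.

```bash
python3 - <<'E'
from plant import ctrl, eyes, telemetry, grab, gripper_open
from h import *
np.set_printoptions(precision=4,suppress=True)
gripper_open()
ctrl.move_straight((.4537,.2597,.26))
S=eyes.camera("scene"); cv2.imwrite("pics/scene5.png",S["frame"]); 
ctrl.move_ptp((.577,-.300,.28),[-90,0,-23.6]); ctrl.hold(.2)
T=eyes.camera("top"); np.savez("top5.npz",**T)
c=eyes.camera("wrist"); cv2.imwrite("pics/w5.png",c["frame"]); np.savez("w5.npz",**c)
S=eyes.camera("scene"); np.savez("scene5.npz",**S)
print(telemetry.current_tcp_pos(),telemetry.current_clock())
P=cloud(c)
for h in (.056,.206):
    m=(abs(P[...,2]-h)<.004); m[300:]=0
    n,l,st,ce=cv2.connectedComponentsWithStats(m.astype(np.uint8))
    for i in range(1,n):
        if st[i,4]>150: q=P[l==i]; print(h,st[i],np.median(q[:,2]),cv2.minAreaRect(q[:,:2].astype(np.float32)))
# small paddle in place, from top & scene
Q=cloud(T);q=Q[235:275,120:175];mt=abs(q[...,2]-.176)<.006;print("small top(topcam)",mt.sum(),cv2.minAreaRect(q[mt][:,:2].astype(np.float32)))
# slot lips empty
hsv=cv2.cvtColor(T["frame"],cv2.COLOR_BGR2HSV);m=cv2.inRange(hsv,(100,120,50),(128,255,255));r=np.zeros_like(m);r[202:228,214:252]=255;m&=r
v,u=np.nonzero(m)
if len(u): print("lips top",len(u),cv2.minAreaRect(onplane(T,np.c_[u,v],.118)[:,:2].astype(np.float32)))
q=Q[175:250,190:275];m=abs(q[...,2]-.11)<.004;print("lid",cv2.minAreaRect(q[m][:,:2].astype(np.float32)))
a=cv2.imread('pics/scene5.png')[60:230,300:500];b=c["frame"]
cv2.imwrite('pics/m5.png',np.hstack([cv2.resize(a,(400,340)),cv2.resize(b,(400,340))]))
E
```

```text
[ 0.5771 -0.2997  0.2801] 14.8417
0.056 [ 231  130   45   61 1988] 0.056767355848391626 ((0.5757434964179993, -0.3022157847881317), (0.08025429397821426, 0.05610688403248787), 66.3354263305664)
0.206 [249 188  12  27 320] 0.20672030554882626 ((0.5769891738891602, -0.3006591796875), (0.02190074510872364, 0.009001709520816803), 66.48173522949219)
small top(topcam) 45 ((0.453193724155426, 0.25843486189842224), (0.009732347913086414, 0.022191518917679787), 18.462791442871094)
lips top 247 ((0.5643905401229858, 0.020550906658172607), (0.026285279542207718, 0.05986660718917847), 11.849027633666992)
lid ((0.5634316802024841, 0.021779492497444153), (0.110052190721035, 0.1305241882801056), 11.794960021972656)
```

View pics/m5.png

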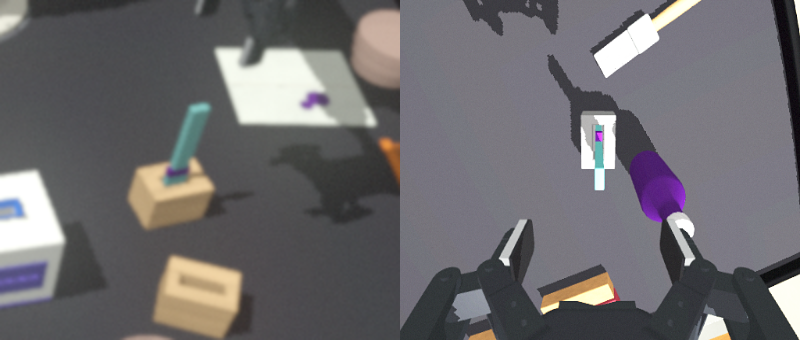

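```bash
python3 - <<'E'
from plant import ctrl, eyes, telemetry, grab, gripper_open
from h import *
np.set_printoptions(precision=4,suppress=True)
ctrl.move_straight((.5787,-.3003,.24),[-90,0,-23.5])
r=ctrl.move_straight((.5787,-.3003,.147),max_speed=.1,max_force=8)
print(r,telemetry.current_tcp_pos()); f0=telemetry.current_ft_force()
grab(40); ctrl.hold(.3)
print(telemetry.current_width(),telemetry.current_ft_force()-f0)
r=ctrl.move_straight((.5787,-.3003,.37),max_speed=.12,max_force=10); 
print(r,telemetry.current_tcp_pos(),telemetry.current_clock(),telemetry.current_width())
ctrl.move_ptp((.564,.0205,.345),[-90,0,11.7]); ctrl.hold(.3)
t=telemetry.current_tcp_pos();print(t,telemetry.current_clock(),telemetry.current_width())
for n in("scene","top","wrist"):
    c=eyes.camera(n); cv2.imwrite(f"pics/{n}6.png",c["frame"]); np.savez(f"{n}6.npz",**c)
    if n=="scene": print("scene");show(axis_prof(c,(260,20,350,145),11.7,(.564,.0205)))
    if n=="wrist": print("wrist");show(axis_prof(c,(200,100,310,345),11.7,(.564,.0205)),.01)
a=cv2.imread('pics/scene6.png')[60:230,200:400];b=c["frame"]
cv2.imwrite('pics/m6.png',np.hstack([cv2.resize(a,(400,340)),cv2.resize(b,(400,340))]))
E
```

```text
False [ 0.5793 -0.3007  0.148 ]
0.009695544649525436 [-0.0645  1.0004  0.3746]
False [ 0.5785 -0.3002  0.3691] 19.325 0.009143187672400037
[0.5642 0.0198 0.3449] 20.85 0.009960571471668489
scene
z0.205 n40 x 0.0044 y -0.0257..0.0171 mid -0.0043
z0.215 n69 x 0.0048 y -0.0263..0.0168 mid -0.0048
z0.225 n78 x 0.0047 y -0.0268..0.0178 mid -0.0045
z0.235 n81 x 0.0046 y -0.0264..0.0165 mid -0.0049
z0.245 n76 x 0.0049 y -0.0262..0.0179 mid -0.0041
z0.255 n81 x 0.0047 y -0.0262..0.0179 mid -0.0041
z0.265 n91 x 0.0045 y -0.0263..0.0179 mid -0.0042
z0.275 n84 x 0.0047 y -0.0265..0.0179 mid -0.0043
z0.285 n57 x 0.0048 y -0.0262..0.0172 mid -0.0045
z0.295 n98 x 0.0041 y -0.0263..0.0184 mid -0.0040
z0.305 n52 x 0.0045 y -0.0154..0.0068 mid -0.0043
z0.315 n47 x 0.0040 y -0.0151..0.0079 mid -0.0036
z0.325 n56 x 0.0042 y -0.0149..0.0063 mid -0.0043
z0.335 n47 x 0.0043 y -0.0154..0.0060 mid -0.0047
z0.345 n12 x 0.0021 y -0.0150..-0.0125 mid -0.0137
z0.395 n19 x 0.0041 y -0.0157..-0.0028 mid -0.0093
wrist
z0.205 n9 x -0.0018 y 0.0210..0.0215 mid 0.0212
z0.215 n18 x -0.0018 y 0.0211..0.0216 mid 0.0213

[... 343 characters left out ...]
z0.295 n248 x -0.0018 y 0.0096..0.0219 mid 0.0158
z0.305 n79 x -0.0025 y 0.0093..0.0110 mid 0.0102
z0.315 n92 x -0.0019 y 0.0085..0.0111 mid 0.0098
z0.325 n105 x -0.0019 y 0.0096..0.0110 mid 0.0103
z0.335 n128 x -0.0022 y 0.0089..0.0111 mid 0.0100
z0.345 n149 x -0.0024 y 0.0087..0.0111 mid 0.0099
z0.355 n209 x -0.0019 y 0.0063..0.0114 mid 0.0088
z0.365 n242 x -0.0019 y 0.0068..0.0114 mid 0.0091
z0.375 n280 x -0.0019 y 0.0067..0.0120 mid 0.0093
z0.385 n402 x -0.0019 y -0.0073..0.0140 mid 0.0033
z0.395 n546 x -0.0019 y -0.0124..0.0143 mid 0.0009
z0.405 n1191 x -0.0020 y -0.0083..0.0129 mid 0.0023
z0.415 n133 x -0.0080 y 0.0057..0.0184 mid 0.0120
z0.425 n128 x 0.0047 y 0.0100..0.0185 mid 0.0142
```

View pics/m6.png

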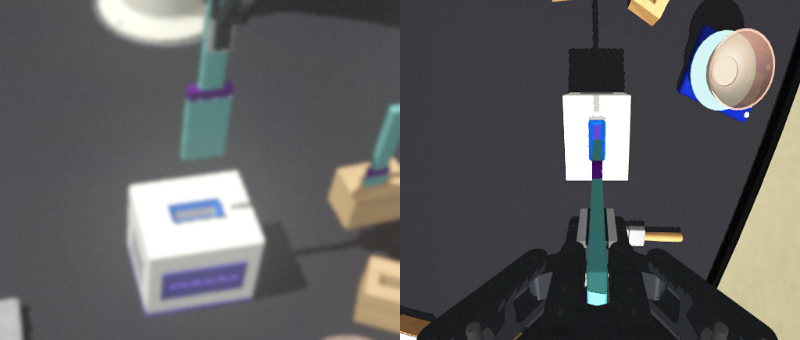

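Paddle hangs vertical. I'll compare the slot and paddle in the same camera frames.

```bash
python3 - <<'E'
from h import *
np.set_printoptions(precision=4,suppress=True)
a=np.radians(11.7);R=np.array([[np.cos(a),np.sin(a)],[-np.sin(a),np.cos(a)]])
for n,roi in (("wrist6",(180,100,325,215)),("scene6",(255,135,340,225)),("top6",(190,175,275,250)),("top5",(190,175,275,250)),("w1",(180,100,325,245))):
    c=dict(np.load(n+".npz"));P=cloud(c);u0,v0,u1,v1=roi
    r=np.zeros((384,512),bool);r[v0:v1,u0:u1]=1
    q=P[r&(abs(P[...,2]-.1105)<.005)][:,:2].astype(np.float32)
    rc=cv2.minAreaRect(q);print(n,"lid",rc,"rel",R@(np.array(rc[0])-[.564,.0205]))
    hsv=cv2.cvtColor(c["frame"],cv2.COLOR_BGR2HSV);m=(cv2.inRange(hsv,(98,100,50),(128,255,255))>0)&r
    k,l,st,ce=cv2.connectedComponentsWithStats(m.astype(np.uint8))
    for i in range(1,k):
        if st[i,4]<40: continue
        v,u=np.nonzero(l==i);q=onplane(c,np.c_[u,v],.118)[:,:2].astype(np.float32)
        rc=cv2.minAreaRect(q);print("   lips",st[i],rc,R@(np.array(rc[0])-[.564,.0205]))
E
```

```text
wrist6 lid ((0.5616067051887512, 0.019450046122074127), (0.1104145422577858, 0.13067927956581116), 11.713068962097168) rel [-0.0026 -0.0005]
   lips [241 135  22  47 742] ((0.5616540312767029, 0.01993628405034542), (0.027608348056674004, 0.061630334705114365), 12.278619766235352) [-0.0024 -0.0001]
scene6 lid ((0.5651560425758362, 0.016766153275966644), (0.1131024956703186, 0.1311105191707611), 11.409015655517578) rel [ 0.0004 -0.0039]
   lips [285 160  26   8  78] ((0.5613519549369812, 0.017157234251499176), (0.05656604468822479, 0.021108757704496384), 87.63195037841797) [-0.0033 -0.0027]
   lips [283 196  37  12 150] ((0.6673139929771423, 0.018443413078784943), (0.01387826818972826, 0.08068475127220154), 14.928608894348145) [ 0.1008 -0.023 ]
top6 lid ((0.5232186317443848, 0.01273181289434433), (0.03590410575270653, 0.13196934759616852), 16.330514907836914) rel [-0.0415  0.0007]
top5 lid ((0.5634316802024841, 0.021779492497444153), (0.110052190721035, 0.1305241882801056), 11.794960021972656) rel [-0.0003  0.0014]
   lips [220 206  26  15 258] ((0.5643263459205627, 0.020227378234267235), (0.02656104601919651, 0.06081868335604668), 11.826007843017578) [ 0.0003 -0.0003]
   lips [221 232  34   8  45] ((0.5078351497650146, 0.00839870423078537), (0.004294015001505613, 0.0837140753865242), 11.808250427246094) [-0.0575 -0.0005]
w1 lid ((0.5617448091506958, 0.01926238089799881), (0.1107935681939125, 0.13099262118339539), 11.688155174255371) rel [-0.0025 -0.0008]
   lips [ 237  152   30   60 1109] ((0.5618857145309448, 0.01955055072903633), (0.02842182293534279, 0.061815496534109116), 11.990348815917969) [-0.0023 -0.0005]
```

```bash
python3 - <<'E'
from plant import ctrl, eyes, telemetry
from h import *
np.set_printoptions(precision=4,suppress=True)
ctrl.move_straight((.564,.0206,.268),[-90,0,11.75],max_speed=.08); ctrl.hold(.3)
print(telemetry.current_ft_force())
for z in (.255,.245,.235,.22):
    r=ctrl.move_straight((.564,.0206,z),max_speed=.02,max_force=4)
    print(z,r,telemetry.current_tcp_pos(),telemetry.current_ft_force(),telemetry.current_clock())
    if r: break
S=eyes.camera("scene");cv2.imwrite("pics/s7.png",cv2.resize(S["frame"][60:230,200:400],None,fx=3,fy=3))
E
```

```text
[-0.7078  0.2028 -0.1801]
0.255 False [0.5641 0.0206 0.2551] [ 0.0119  0.4376 -0.7702] 23.2167
0.245 False [0.564  0.0206 0.245 ] [ 0.1326  0.6316 -1.0346] 23.8667
0.235 False [0.564  0.0206 0.235 ] [-0.5713 -0.5221 -1.0887] 24.5167
0.22 False [0.5641 0.0206 0.2202] [ 0.2523  0.0989 -1.6255] 25.4167
```

View pics/s7.png

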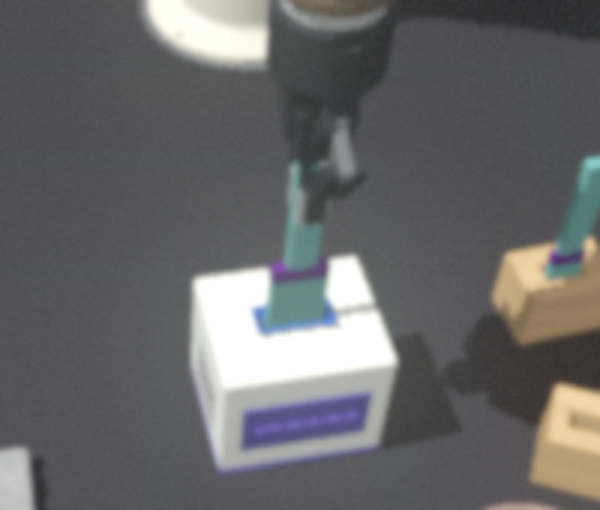

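The paddle has entered with no significant force, so I'll continue down to band height.

```bash
python3 - <<'E'
from plant import ctrl, eyes, telemetry
from h import *
np.set_printoptions(precision=4,suppress=True)
for z in (.20,.185,.173):
    r=ctrl.move_straight((.564,.0206,z),max_speed=.025,max_force=4)
    print(z,r,telemetry.current_tcp_pos(),telemetry.current_ft_force(),telemetry.current_clock())
    if r: break
ctrl.hold(.8)
for i in range(3): print(telemetry.current_tcp_pos(),telemetry.current_eef_rot(),telemetry.current_ft_force(),telemetry.current_wrist_torque(),telemetry.current_width())
S=eyes.camera("scene");W=eyes.camera("wrist");T=eyes.camera("top")
np.savez("scene8.npz",**S);np.savez("wrist8.npz",**W);np.savez("top8.npz",**T)
a=cv2.resize(S["frame"][90:215,240:370],(400,384),interpolation=cv2.INTER_CUBIC);b=cv2.resize(W["frame"][120:312,150:350],(400,384),interpolation=cv2.INTER_CUBIC)
cv2.imwrite("pics/m8.png",np.hstack([a,b]))
# purple heights
for n,c,roi in(("scene",S,(285,130,330,175)),("wrist",W,(220,130,290,300))):
    hsv=cv2.cvtColor(c["frame"],cv2.COLOR_BGR2HSV);m=cv2.inRange(hsv,(128,90,40),(160,255,255))>0
    r=np.zeros_like(m);r[roi[1]:roi[3],roi[0]:roi[2]]=1;q=cloud(c)[m&r]
    if len(q): print(n,len(q),np.percentile(q[:,2],[5,50,95]),q.mean(0))
    print("teal");show(axis_prof(c,roi,11.7,(.564,.0206)))
E
```

```text
0.2 False [0.5642 0.0206 0.2002] [-0.1148 -0.4087 -0.7477] 26.4167
0.185 False [0.5641 0.0206 0.1851] [ 0.3673 -0.1761 -1.0537] 27.1667
0.173 False [0.564  0.0206 0.173 ] [ 0.0617 -0.6184 -0.0256] 27.8
[0.564  0.0206 0.173 ] [-89.9997   0.0009  11.7515] [ 0.394  -0.4162 -1.1629] [0.0492 0.0018 0.0015] 0.009340230618543943
[0.564  0.0206 0.173 ] [-89.9997   0.0009  11.7515] [ 0.394  -0.4162 -1.1629] [0.0492 0.0018 0.0015] 0.009340230618543943
[0.564  0.0206 0.173 ] [-89.9997   0.0009  11.7515] [ 0.394  -0.4162 -1.1629] [0.0492 0.0018 0.0015] 0.009340230618543943
scene 19 [0.1197 0.1232 0.1945] [0.6012 0.0031 0.1592]
teal
z0.125 n31 x 0.0041 y -0.0249..0.0169 mid -0.0040
z0.135 n24 x 0.0048 y -0.0145..0.0068 mid -0.0038
z0.145 n28 x 0.0050 y -0.0129..0.0038 mid -0.0046
z0.155 n18 x 0.0044 y -0.0118..0.0026 mid -0.0046
z0.165 n12 x 0.0044 y -0.0120..0.0020 mid -0.0050
wrist 254 [0.1174 0.1247 0.1257] [0.5585 0.0365 0.1238]
teal
z0.105 n11 x 0.0035 y 0.0111..0.0217 mid 0.0164
z0.115 n38 x -0.0023 y 0.0214..0.0223 mid 0.0218
z0.125 n277 x -0.0019 y 0.0099..0.0222 mid 0.0160
z0.135 n72 x -0.0019 y 0.0101..0.0115 mid 0.0108
z0.145 n92 x -0.0019 y 0.0093..0.0114 mid 0.0103
z0.155 n103 x -0.0019 y 0.0102..0.0115 mid 0.0108
z0.165 n129 x -0.0019 y 0.0095..0.0114 mid 0.0104
z0.175 n146 x -0.0019 y 0.0096..0.0116 mid 0.0106
z0.185 n189 x -0.0020 y 0.0096..0.0118 mid 0.0107
z0.195 n220 x -0.0020 y 0.0071..0.0116 mid 0.0093
z0.205 n265 x -0.0020 y 0.0097..0.0126 mid 0.0111
z0.215 n339 x -0.0020 y -0.0029..0.0125 mid 0.0048
z0.225 n345 x -0.0020 y 0.0090..0.0124 mid 0.0107
```

View pics/m8.png

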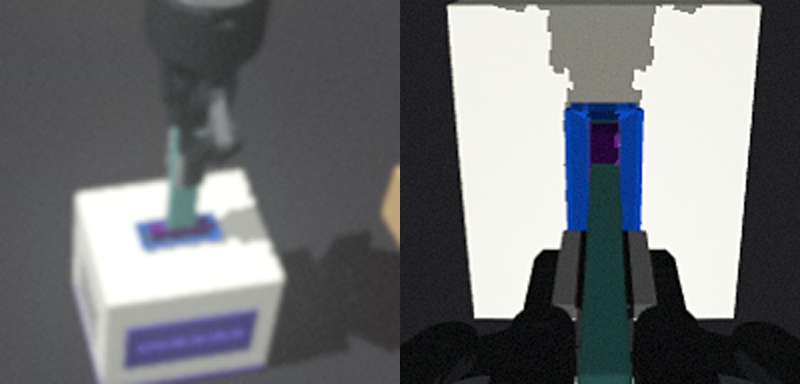

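The band top reads about 0.125 m, so the band is centred near 0.118 m, and the wrist feels only about 1 N. I'll check the small paddle once more before handing in.

```bash
python3 - <<'E'
from plant import ctrl, telemetry
from h import *
T=dict(np.load("top8.npz"));Q=cloud(T);q=Q[235:275,120:175];mt=abs(q[...,2]-.176)<.006;print("small top",mt.sum(),cv2.minAreaRect(q[mt][:,:2].astype(np.float32)))
ctrl.close_job(); print(telemetry.current_clock(),telemetry.current_width())
E
```

```text
small top 43 ((0.4536978006362915, 0.25915083289146423), (0.009672722779214382, 0.02235453948378563), 17.95457649230957)
the job is handed in; nothing more can be done
the job is handed in; nothing more can be done
```

The job is handed in at about 29 s of the 72 s allowed. Both placements looked right in my last checks. The hand-in gives no verdict, so I can't confirm the score.

- **Small paddle:** I moved it from the steriliser into the wooden stand with the short pocket and let go. In the last top picture its top was at 0.176 m, within about 2 mm of the pocket's middle, so it was standing fully down and upright.
- **Large paddle:** I lifted it from the wash stand and lowered it through the slot with no force stop (limit 4 N); the wrist force stayed under about 2 N. It is held at 40 N. The top of its band reads about 0.125 m (0.124 m is exact), which puts the band level with the lips within 1–2 mm. It shows no visible tilt, and its foot is about 26 mm clear of the floor.
- **Camera disagreement:** The three cameras differed by 2–4 mm on absolute positions, in line with fixed calibration offsets. I lined up paddle and slot within the same picture instead, and they agreed to within about 1 mm.
- **Bystanders:** I never touched the bowl, bottle or brush. I did not measure their positions again at the end.

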